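# Green soap bar from the spring dispenser to the empty dish

## Task

The empty grey soap dish needs a fresh bar: take the top green bar out of its spring-loaded dispenser, so that the next green bar rises into its place, and set it down gently in the empty dish, flat on the dish's floor and lengthwise along it. The other green bars stay in their dispenser, and the stack of blue bars is left alone.

Things in the scene. Friction and masses are not known exactly. Their poses are not given: they have to be found in the camera images.
- green_bar: Top green soap bar, a rounded block 80 x 50 x 28 mm, 120 g. Origin: centre of its underside; x along the 80 mm length, y along the 50 mm width, z up. It starts flat on two more green bars in the dispenser, its underside about 8 mm below the rim: some 20 mm stand proud, to be gripped across the width from above. Lift it straight up to clear the guides.
- green_dispenser: White open-sided holder of the green bars, fixed to the table: base 110 x 80 mm, thin end walls and corner guides, rim 98 mm above the table, 2 mm play round the bars. Origin: centre of its underside; x along the bars' length. A soft spring (42 N/m) carries the stack: pressing sinks it, taking a bar raises the rest by about 28 mm.
- green_next: Second green bar, same size, origin and axes, right under the top one. It rises by about 28 mm when the top one goes, and is to stay in the dispenser.
- dish: Empty grey soap dish fixed to the table: shallow tray 110 x 82 mm, 12 mm high, walls 3 mm, inside 104 x 76 mm, floor 4 mm above the table with black stripes. Origin: centre of its underside; x along the 110 mm length, z up. (A like dish nearby holds a worn cream bar.)
- blue_bar: Top blue bar of the other dispenser, alike in all but colour, on two more blue bars; not to be disturbed. Origin: centre of its underside; x along the 80 mm length.
Not all that is in view belongs to the job. What is shaped like the green_bar but brown or orange is not meant. What is shaped like the dish but orange is not meant.

How it is judged:
By the outcome, as a careful person would: the job done as asked, in the order asked, and still so for the second after the job is handed in, with the robot touching nothing.
It also fails if it takes over 35 s, if anything falls off the work surface, if the arm or the gripper's body presses on something with over 40 N, if the wrist force passes 120 N, or if a joint passes its speed limit or range.

## Robot

A 6-joint arm with a two-finger parallel gripper is mounted at the origin on the work surface. World frame = base frame: x ahead of the robot, y to its left, z up, the work surface at z = 0. Lengths are in mm, angles in rad, forces in N, time in s.
With the tool pointing down it reaches from about 300 to 775 mm from the base axis. Payload 14.6 kg.
Tool frame: the origin (TCP) lies on the centre line of the jaws, within the pads' length; the fingertips stand 19 mm ahead of it and the grasp point (between the pads) is the TCP (bot.tip_reach is the distance from the TCP to the fingertips, in mm); z points along the fingers, y is the line along which they close (so a half turn about z gives the same grasp; the last joint's range is limited). The gripper opens to 85 mm and grips with 20 to 120 N. Pads are 22 mm wide; open, the fingers measure 114 mm over their backs; the gripper's body (76 mm by 85 mm) begins 54 mm behind the grasp point. The pads swing forward as they close: fully open they stand 13 mm farther back than shut.
Start: joints at [-1.191, 0.3, 1.521, -0, 1.321, -0.067], TCP at [237.637, -496.002, 250.281] pointing down, gripper open.
Joint ranges: [-3.03, 3.03], [-0.79, 2.21], [0.23, 2.52], [-1.04, 4.18], [0, 3.07], [-2.55, 2.55]. Speed limits (rad/s): [2.22, 2.22, 2.57, 3.14, 3.14, 3.14].

## Interface

Orientations are given as a unit quaternion [w, x, y, z].
In Python, from rig import bot gives the robot as it stands. Calls block until the motion is done:
- bot.move_to(position, orientation): joint-space move of the TCP to a pose.
- bot.servo_line(position, attitude=None, speed=150, until_force=None): straight line of the TCP; attitude=None keeps the orientation; speed is the mean speed in mm/s. With until_force (N) it stops when the force on the tool has changed by that much, and returns True; else False.
- bot.move_joints(angles): joint-space move.
- bot.move_gripper(opening, grip_force=None): finger opening in mm; grip_force is the grip in N (None keeps the last); returns when the fingers have stopped.
- bot.dwell(seconds).
- bot.ik(position, orientation): joint angles nearest the present ones, or None.
- bot.read_state(): the state.
- bot.read_camera(name): name is "scene" or "side" or "wrist"; returns a dict with "image" (420x560x3 uint8, blue, green, red), "depth" (420x560 float32, mm along the optical axis (not along the pixel's ray), 0 where there is no reading), "fovy" (degrees; the focal length in pixels is half the picture's height over the tangent of half this angle, whatever the lens; pixels are square), "cx", "cy" (the principal point, pixels), "eye" and "attitude" of the camera in the world; the wrist camera has in their place "mount" (4x4, takes a point from camera to tool coordinates, whose origin is the TCP and whose axes are the flange's). Camera axes: x right, y down, z forward; pixel columns grow to the right and rows downward; lengths in mm; the calibration is good to about 2 mm. A picture is of the moment at which its call begins: read the wrist's pose just before it.
A pose or a line that the arm cannot do raises bot.MotionError and nothing moves.
- bot.finish_job(): hands the job in, once; it reports no verdict.
The state is a dict: "clock": time; "joint_positions": joint angles; "qvel": joint speeds; "effort": joint torques, N m; "ee_pos": TCP position; "tool_rot": TCP orientation; "ft_force": force on the tool from outside, world axes, zero at the start; "moment": the same for the moment, N m; "grip_width": finger opening in mm.
Only numpy, scipy, OpenCV 4.12 (cv2) and the standard library are available. Lean on these libraries where they do the work, as an engineer would, in place of code of your own. Each camera call takes 0.05 s, during which the arm holds its last target. There are 200 camera calls.

## Working session

There is one attempt and no reset: what is moved stays moved. The work goes in short steps, each a Python script; the robot and the scene stay as the last script left them, time stands still between calls to the robot, and variables do not carry over. Pictures are saved under pics/ and viewed, on a budget of 10 in all, crops included, one or two more only if the job needs it, and the job is handed in when it is done.

```bash
ls; mkdir -p pics; cat > h.py <<'E'
import numpy as np, cv2
from scipy.spatial.transform import Rotation as R
from rig import bot
def rot(q): return R.from_quat(np.asarray(q)[[1,2,3,0]]).as_matrix() if np.size(q)==4 else np.asarray(q)
def cam(name):
    s=bot.read_state(); c=bot.read_camera(name)
    if name=="wrist":
        T=np.eye(4); T[:3,:3]=rot(s["tool_rot"]); T[:3,3]=s["ee_pos"]; T=T@np.array(c["mount"])
        c["Rw"],c["e"]=T[:3,:3],T[:3,3]
    else: c["Rw"],c["e"]=rot(c["attitude"]),np.array(c["eye"])
    c["f"]=c["image"].shape[0]/2/np.tan(np.radians(c["fovy"])/2)
    return c
def rays(c,uv):
    uv=np.atleast_2d(uv).astype(float)
    return np.c_[(uv[:,0]-c["cx"])/c["f"],(uv[:,1]-c["cy"])/c["f"],np.ones(len(uv))]@c["Rw"].T
def onplane(c,uv,z):
    d=rays(c,uv); return c["e"]+d*((z-c["e"][2])/d[:,2])[:,None]
def cloud(c):
    v,u=np.mgrid[:420,:560]; d=rays(c,np.c_[u.ravel(),v.ravel()])
    return (c["e"]+d*c["depth"].ravel()[:,None]).reshape(420,560,3)
E
python3 - <<'E'
from h import *
s=bot.read_state(); print({k:np.round(v,3) for k,v in s.items()})
for n in("scene","side","wrist"):
    c=cam(n); cv2.imwrite(f"pics/a_{n}.png",c["image"]); print(n,c["e"],c["f"],c["cx"],c["cy"],c["Rw"][:,2],(c["depth"]>0).mean(), [k for k in c])
E
```

```text
pics
{'clock': np.float64(0.0), 'joint_positions': array([-1.191,  0.3  ,  1.522,  0.   ,  1.321, -0.067]), 'qvel': array([ 0.   , -0.   , -0.001,  0.   , -0.   , -0.   ]), 'effort': array([-1.0000e-03, -5.4351e+01, -3.6180e+01, -0.0000e+00,  4.0000e-03,
       -0.0000e+00]), 'ee_pos': array([ 237.566, -495.809,  249.719]), 'tool_rot': array([-0.001,  0.975,  0.222, -0.   ]), 'ft_force': array([ 0.258,  0.625, -0.104]), 'moment': array([-0.054, -0.022,  0.002]), 'grip_width': np.float64(85.227)}
scene [1258.33593752 -493.87566688  690.48107132] 526.156897427111 283.6164765405798 209.4729189810662 [-0.69413776  0.40720377 -0.59359739] 0.9952806122448979 ['image', 'depth', 'fovy', 'cx', 'cy', 'eye', 'attitude', 'Rw', 'e', 'f']
side [387.27751645 609.07194985 718.28774402] 506.1695627902799 279.81615287819864 205.4977274695173 [ 0.11979201 -0.71822849 -0.68541791] 0.9960459183673469 ['image', 'depth', 'fovy', 'cx', 'cy', 'eye', 'attitude', 'Rw', 'e', 'f']
wrist [ 310.27082482 -461.49550773  372.82593618] 368.07331358979013 282.55207566342693 214.50977945475051 [-0.2861465  -0.13675884 -0.94837609] 0.9960501700680272 ['image', 'depth', 'fovy', 'cx', 'cy', 'mount', 'Rw', 'e', 'f']
```

View pics/a_scene.png

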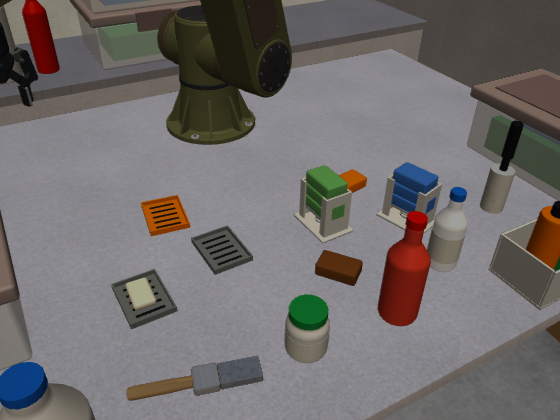

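View pics/a_side.png

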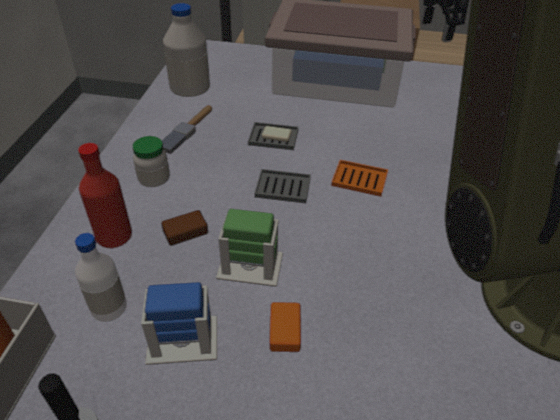

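The scene view shows the green stack's top at about (325,180), with the empty grey dish at (221,249) and the worn-bar dish at (143,297). In the side view the green top is at (247,222) and the empty dish at (283,186). Next I'll estimate their positions from both views.

```bash
cat >> h.py <<'E'
def comp(m,seed):
    n,l,st,ce=cv2.connectedComponentsWithStats(m.astype(np.uint8))
    ok=[i for i in range(1,n) if st[i,4]>60]
    i=min(ok,key=lambda i:np.hypot(*(ce[i]-seed)))
    return l==i
def green(c):
    h=cv2.cvtColor(c["image"],cv2.COLOR_BGR2HSV); return (abs(h[...,0].astype(int)-58)<18)&(h[...,1]>90)&(h[...,2]>40)
def rect(xy):
    (cx,cy),(w,h),a=cv2.minAreaRect(np.asarray(xy,np.float32)[:,:2])
    if w<h: w,h,a=h,w,a+90
    return np.round([cx,cy,w,h,(a+90)%180-90],1)
def tri(c1,p1,c2,p2):
    d1,d2=rays(c1,p1)[0],rays(c2,p2)[0]
    t=np.linalg.lstsq(np.c_[d1,-d2],c2["e"]-c1["e"],rcond=None)[0]
    a,b=c1["e"]+t[0]*d1,c2["e"]+t[1]*d2; return (a+b)/2,np.linalg.norm(a-b)
E
python3 - <<'E'
from h import *
S={"scene":((325,180),(221,249)),"side":((247,222),(283,186))}
C={}; P={}
for n,(g,d) in S.items():
    c=C[n]=cam(n); p=cloud(c)
    m=comp(green(c),g); z=p[...,2][m]; top=np.percentile(z,90)
    mt=m&(abs(p[...,2]-top)<5)
    print(n,"green z90",top,rect(p[mt]),"n",mt.sum())
    tm=np.argwhere(mt)[:,::-1].mean(0)
    v=cv2.cvtColor(c["image"],cv2.COLOR_BGR2HSV); print("hsv dish",v[d[1],d[0]], v[d[1]+15,d[0]])
    # dish: above table by depth (not orange), near the seed
    w=np.zeros(m.shape,bool); w[d[1]-32:d[1]+33,d[0]-42:d[0]+43]=1
    gm=c["image"].max(2)<c["image"].max(2)[d[1]-45:d[1]+45,d[0]-50:d[0]+50].mean()*.82
    gm=cv2.morphologyEx((gm&w).astype(np.uint8),cv2.MORPH_CLOSE,np.ones((3,3)))
    dm=comp(gm,d)
    uv=np.argwhere(dm)[:,::-1]
    hull=cv2.convexHull(uv.astype(np.int32))[:,0]
    print("dish",dm.sum(),"depth z pct",np.percentile(p[...,2][dm],[10,50,95]),rect(onplane(c,hull,12)))
    M=cv2.moments(hull); P[n]=(tm,(M["m10"]/M["m00"],M["m01"]/M["m00"]))
for i in(0,1): print(tri(C["scene"],P["scene"][i],C["side"],P["side"][i]))
E
```

```text
Traceback (most recent call last):
  File "h.py", line 29, in rect
    (cx,cy),(w,h),a=cv2.minAreaRect(np.asarray(xy,np.float32)[:,:2])
                    ~~~~~~~~~~~~~~~^^^^^^^^^^^^^^^^^^^^^^^^^^^^^^^^^
cv2.error: OpenCV(4.12.0) /io/opencv/modules/imgproc/src/convhull.cpp:143: error: (-215:Assertion failed) total >= 0 && (depth == CV_32F || depth == CV_32S) in function 'convexHull'
```

```bash
sed -i 's/np.asarray(xy,np.float32)\[:,:2\]/np.ascontiguousarray(np.asarray(xy)[:,:2],np.float32)/' h.py
python3 - <<'E'
from h import *
S={"scene":((325,180),(221,249)),"side":((247,222),(283,186))}
C={}; P={}
for n,(g,d) in S.items():
    c=C[n]=cam(n); p=cloud(c)
    m=comp(green(c),g); z=p[...,2][m]; top=np.percentile(z,90)
    mt=m&(abs(p[...,2]-top)<5)
    print(n,"green z90",top,rect(p[mt]),"n",mt.sum())
    tm=np.argwhere(mt)[:,::-1].mean(0)
    w=np.zeros(m.shape,bool); w[d[1]-32:d[1]+33,d[0]-42:d[0]+43]=1
    gm=c["image"].max(2)<c["image"].max(2)[d[1]-45:d[1]+45,d[0]-50:d[0]+50].mean()*.82
    gm=cv2.morphologyEx((gm&w).astype(np.uint8),cv2.MORPH_CLOSE,np.ones((3,3)))
    dm=comp(gm,d)
    uv=np.argwhere(dm)[:,::-1]
    hull=cv2.convexHull(uv.astype(np.int32))[:,0]
    print("dish",dm.sum(),"depth z pct",np.percentile(p[...,2][dm],[10,50,95]),rect(onplane(c,hull,12)))
    M=cv2.moments(hull); P[n]=(tm,(M["m10"]/M["m00"],M["m01"]/M["m00"]))
for i in(0,1): print(tri(C["scene"],P["scene"][i],C["side"],P["side"][i]))
E
```

```text
scene green z90 122.2636656123808 [5.366e+02 2.630e+01 7.960e+01 5.030e+01 3.000e-01] n 540
dish 1797 depth z pct [ 4.0631083   6.22148676 14.2640231 ] [ 519.2 -200.9  122.1   86.8    1.7]
side green z90 121.92566972891484 [535.9  30.3  76.9  49.6   2.6] n 904
dish 1494 depth z pct [ 3.59386162  5.73329944 13.41785127] [ 516.2 -193.9  109.4   93.9    1.7]
(array([535.99889129,  27.74295879, 117.42455858]), np.float64(1.0951845813228467))
(array([ 516.74662137, -199.18453867,    6.0028843 ]), np.float64(1.0603502567528156))
```

```bash
cat >> h.py <<'E'
def down(deg):
    q=(R.from_euler("z",deg,degrees=True)*R.from_euler("x",180,degrees=True)).as_quat(); return [q[3],q[0],q[1],q[2]]
E
python3 - <<'E'
from h import *
def shot(pos,name):
    bot.move_to(pos,down(1.5)); bot.dwell(.2); c=cam("wrist"); cv2.imwrite(f"pics/{name}.png",c["image"]); return c
D=[shot([505,-198,230],"d1"),shot([505,-168,230],"d2")]
G=[shot([500,0,260],"g1"),shot([500,45,260],"g2")]
np.save("w.npy",np.array([D,G],object),allow_pickle=True)
for c in G:
    m=green(c); p=cloud(c); print("depth z90",np.percentile(p[...,2][m],[50,90]),m.sum()); mt=m&(p[...,2]>113)
    print(rect(p[mt]))
print(bot.read_state()["clock"])
cv2.imwrite("pics/b.png",cv2.resize(np.vstack([np.hstack([c["image"] for c in D]),np.hstack([c["image"] for c in G])]),(800,600)))
E
```

```text
depth z90 [119.15276726 120.12850005] 7392
[538.7  24.7  82.7  51.4   1.7]
depth z90 [119.16343842 120.17883927] 7343
[539.3  26.3  84.   49.1   1.7]
4.05
```

View pics/b.png

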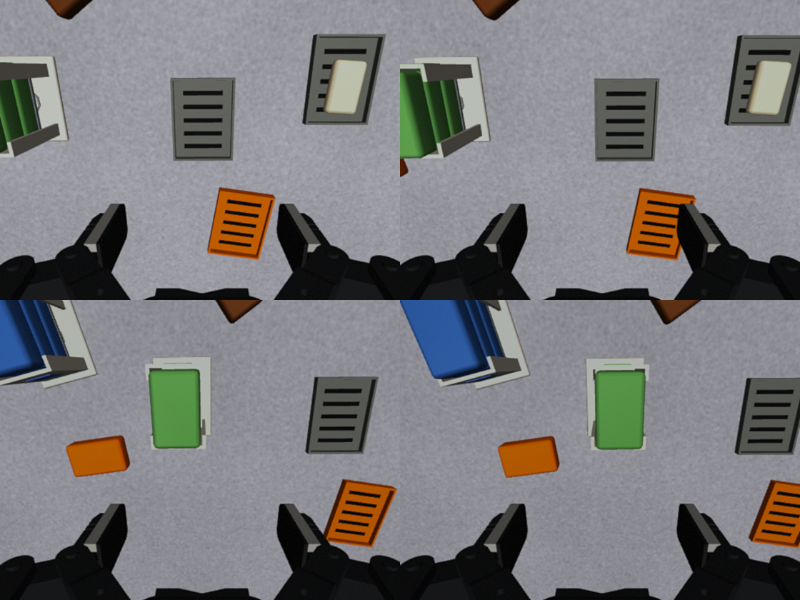

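The wrist mosaic shows the empty dish at panel pixels (203,119) and (227,119), clear all round. The green top is at (175,408) and (620,408), aligned with the tool, and the blue stack is well to its left.

```bash
python3 - <<'E'
from h import *
D,G=np.load("w.npy",allow_pickle=True)
pts=[]
for c,seed in zip(D,((284,167),(318,167))):
    h=cv2.cvtColor(c["image"],cv2.COLOR_BGR2HSV)
    bg=np.median(h[...,2]); m=(h[...,2]<bg*.8)&(np.mgrid[:420,:560][0]<240)
    m=comp(cv2.morphologyEx(m.astype(np.uint8),cv2.MORPH_CLOSE,np.ones((3,3))),seed)
    hull=cv2.convexHull(np.argwhere(m)[:,::-1].astype(np.int32))
    q=cv2.approxPolyDP(hull,8,True)[:,0]; q=q[np.argsort(np.arctan2(*(q-q.mean(0)).T))]
    print("dish corners",q.tolist(),rect(onplane(c,hull[:,0],12)),rect(onplane(c,hull[:,0],0))); pts.append(q)
    p=cloud(c); e=cv2.erode(m.astype(np.uint8),np.ones((15,15)))>0; print("floor z",np.median(p[...,2][e]))
if len(pts[0])==len(pts[1]):
    for a,b in zip(*pts): x,r=tri(D[0],a,D[1],b); print(np.round(x,1),round(r,1))
gc=[]
for c in G:
    m=comp(green(c),(250,150)); hull=cv2.convexHull(np.argwhere(m)[:,::-1].astype(np.int32))[:,0]
    print("bar",rect(onplane(c,hull,118)),rect(onplane(c,hull,113))); gc.append(rect(hull)[:2])
print(tri(G[0],gc[0],G[1],gc[1]))
E
```

```text
dish corners [[239, 109], [243, 224], [325, 224], [329, 109]] [ 516.1 -200.5  109.3   81.8    1.7] [ 513.7 -200.6  113.2   84.7    1.7]
floor z 3.5254919767752426
dish corners [[272, 110], [273, 225], [355, 225], [362, 110]] [ 516.2 -200.4  109.4   81.8    1.6] [ 513.7 -201.6  113.3   84.6    1.6]
floor z 3.547838830447404
[ 569.3 -158.2    4.2] 0.1
[ 458.5 -161.2    6.5] 0.1
[ 461.  -243.2    7.4] 0.0
[ 571.5 -240.2    5.1] 0.2
bar [537.   25.5  79.   49.    2. ] [536.2  26.   80.4  49.9   2. ]
bar [537.   26.4  78.7  48.6   1.8] [536.2  26.1  80.2  49.5   1.8]
(array([538.82072094,  26.24727212, 117.16246795]), np.float64(0.19682163221599713))
```

```bash
python3 - <<'E'
from h import *
print("tip_reach",bot.tip_reach)
bot.move_to([536.6,26,190],down(1.9))
for w in (85,58):
    bot.move_gripper(w,40); bot.dwell(.2); s=bot.read_state()
    print("w",s["grip_width"],bot.tip_reach,np.round(s["ee_pos"],1),s["clock"])
    c=cam("wrist"); p=cloud(c); q=p[(c["depth"]>0)&(c["depth"]<250)&(p[...,2]>135)]
    for side in(-1,1):
        f=q[(side*(q[:,1]-26)>10)&(abs(q[:,0]-536)<40)]; print(side,len(f),"tip zmin pct",np.percentile(f[:,2],[.2,1,3]), "y",np.percentile(f[:,1],[1,99]))
cv2.imwrite("pics/c.png",c["image"])
E
```

```text
tip_reach 19.0
w 85.01309179437392 19.0 [536.6  26.2 190.7] 4.8833
-1 14296 tip zmin pct [185.35960616 188.17101068 192.2765588 ] y [-43.70954508  14.07476572]
1 14536 tip zmin pct [185.27695398 188.01179439 192.27284838] y [38.03128618 96.70944898]
w 58.147735412296825 19.0 [536.6  26.  190. ] 5.525
-1 16429 tip zmin pct [176.81720748 180.99587503 186.53904005] y [-36.64090656  13.71941063]
1 16393 tip zmin pct [176.43213846 180.8408608  186.64780931] y [38.24185362 88.02874849]
```

View pics/c.png

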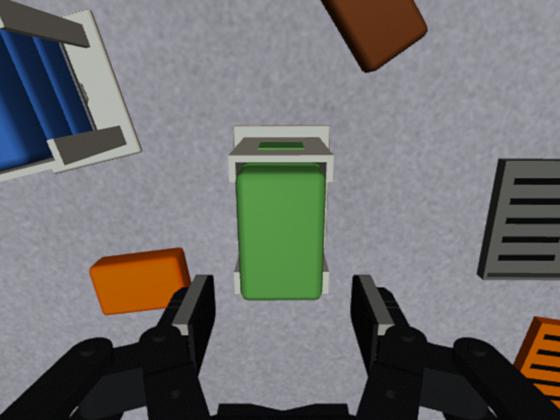

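With the fingers near 58 mm the tips sit about 13.5 mm ahead of the TCP, and the bar is centred between them. I'll grip with the tips about 11 mm above the bar's underside, so they later clear the dish's 12 mm walls.

```bash
python3 - <<'E'
from h import *
q=down(1.9)
print(bot.servo_line([536.6,26,117],q,speed=60,until_force=8))
f0=bot.read_state()["ft_force"]
bot.move_gripper(30,40); s=bot.read_state(); print("grip",s["grip_width"],np.round(s["ee_pos"],2),s["ft_force"]-f0)
bot.servo_line([536.6,26,150],q,speed=40); bot.servo_line([536.6,26,225],q,speed=120); bot.dwell(.3)
s=bot.read_state(); print(s["grip_width"],s["ft_force"]-f0,s["clock"])
im=[]
for n in("scene","side","wrist"):
    c=cam(n); im.append(c["image"]); p=cloud(c)
    if n=="wrist": np.save("w2.npy",c,allow_pickle=True)
    if n!="wrist":
        m=green(c); near=np.linalg.norm(p[...,:2]-[536.6,26],axis=2)<60
        for lo,hi in((0,160),(160,300)):
            k=m&near&(p[...,2]>lo)&(p[...,2]<hi); print(n,lo,k.sum(),np.percentile(p[...,2][k],[2,50,95]) if k.any() else None)
cv2.imwrite("pics/d.png",np.hstack([im[1][130:330,130:430],im[0][60:260,230:430],cv2.resize(im[2],(267,200))]))
E
```

```text
False
grip 48.734362822992466 [536.72  26.01 117.22] [1.03165401 0.8905978  0.50683548]
48.73111887382327 [-0.78880517 -0.14688401 -1.00136857] 9.2167
scene 0 1167 [ 52.44250268 114.58902931 121.67419489]
scene 160 741 [204.79564231 226.35302532 229.18272204]
side 0 1428 [ 72.81385254 118.98651006 121.42372294]
side 160 787 [205.73633824 226.83651154 228.89787712]
```

View pics/d.png

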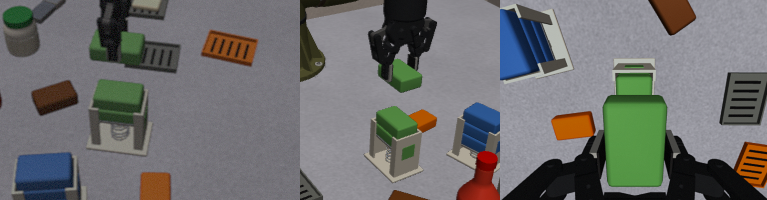

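The held bar hangs level at about (640,140) in the wrist panel, and the next bar has risen to the rim. Now I'll place it.

```bash
python3 - <<'E'
from h import *
c=np.load("w2.npy",allow_pickle=True).item(); p=cloud(c); m=green(c)&(p[...,2]>222)
r=rect(p[m]); print("held",r,np.median(p[...,2][m]))
q=down(1.7); x,y=516.1,-200.5
bot.servo_line([x,y,225],q,speed=150); bot.servo_line([x,y,60],q,speed=120); bot.dwell(.2)
f0=bot.read_state()["ft_force"]
hit=bot.servo_line([x,y,29],q,speed=15,until_force=2.5)
s=bot.read_state(); print(hit,np.round(s["ee_pos"],2),s["ft_force"]-f0,s["grip_width"],s["clock"])
c=cam("wrist"); cv2.imwrite("pics/e1.png",c["image"]); im=[c["image"]]
c=cam("side"); im.append(cv2.resize(c["image"][100:250,180:380],(560,420)))
cv2.imwrite("pics/e.png",cv2.resize(np.hstack(im),(800,300)))
E
```

```text
held [557.1  25.9 120.2  49.4   2.2] 225.89211336302031
True [ 516.09 -200.51   30.19] [-0.67735849  1.83888657  6.05057163] 49.07085222758305 14.5583
```

View pics/e.png

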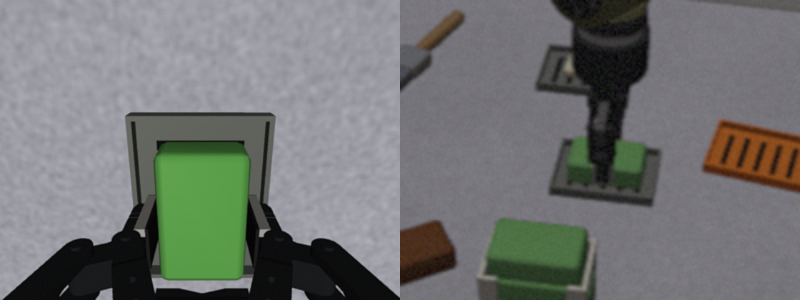

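The bar is centred in the dish, and contact came at the expected height (TCP 30.2 mm). Releasing now.

```bash
python3 - <<'E'
from h import *
q=down(1.7); x,y=516.1,-200.5
bot.move_gripper(60); s=bot.read_state(); print(s["grip_width"],s["ft_force"])
bot.servo_line([x,y,60],q,speed=50); bot.servo_line([x-50,y,230],q,speed=150); bot.dwell(.3)
im=[]
for n in("wrist","scene","side"):
    c=cam(n); p=cloud(c); im.append(c["image"]); g=green(c)
    m=g&(np.linalg.norm(p[...,:2]-[x,y],axis=2)<70); t=m&(p[...,2]>np.percentile(p[...,2][m],95)-5)
    print(n,"placed",rect(p[t]),"ztop",np.median(p[...,2][t]))
    m=g&(np.linalg.norm(p[...,:2]-[536,26],axis=2)<60)&(p[...,2]>60)
    if m.sum()>50: print(n,"next ztop",np.percentile(p[...,2][m],[50,90]))
print(bot.read_state()["clock"])
cv2.imwrite("pics/f.png",np.hstack([cv2.resize(im[0],(400,300)),cv2.resize(im[1],(400,300))]))
E
```

```text
60.19580410901057 [0.08177951 0.07890303 0.4284885 ]
wrist placed [ 515.8 -201.4   78.3   49.2    1.8] ztop 31.26181436196333
wrist next ztop [74.39775387 82.59681687]
scene placed [ 515.2 -200.9   81.    49.8    1.3] ztop 33.38421285227196
scene next ztop [115.57393972 121.21153604]
side placed [ 5.159e+02 -1.969e+02  7.690e+01  4.870e+01 -4.000e-01] ztop 33.03909837146716
side next ztop [118.94999872 121.07139213]
17.4667
```

View pics/f.png

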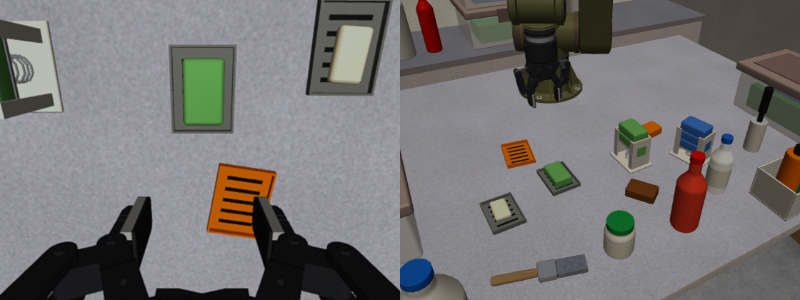

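The bar lies centred and flat at (203,90) in the wrist panel. The next bar has risen, the blue stack is untouched and the gripper is clear.

```bash
python3 -c "
from rig import bot; bot.finish_job(); print(bot.read_state()['clock'])"
```

```text
the job is handed in; nothing more can be done
the job is handed in; nothing more can be done
```

The top green bar is out of its dispenser and lying flat, lengthwise and centred in the empty grey dish. I handed the job in at about 17.5 s of the 35 s allowed.

- **Grasp and lift:** I gripped the bar across its width at 40 N, with the fingertips above the rim, and lifted it straight up. The next green bar rose into its place: its top reads 121 mm, where the old one read 122 mm.
- **Placing:** I lowered it at 15 mm/s until it touched. It stopped at a force change of about 6 N, against a threshold of 2.5 N.
- **Final check, bar in dish:** The bar is at (516, −201) mm, yaw about 1.8°. The dish is at (516, −200.5) mm, yaw 1.7°. The bar's top is 31–33 mm above the table; a bar flat on the dish floor should read 32 mm.
- **Final check, surroundings:** In the last picture the blue stack looks undisturbed and the open gripper is clear of everything.
- **Disagreements:**
  - The side camera put the bar about 4 mm off in y and 2° off in yaw. It had given similar offsets earlier, so I trusted the wrist and scene views.
  - Depth readings of the bar's top ran 2–4 mm higher than the two-view measurement of 117 mm.
  - My measurement of the held bar before placing was spoiled because it also picked up part of the bar below. I judged the centring from the picture instead.

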